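# Load the whetstone into its holder and set the pair on the sloping sharpening stand

### The job

Get the sharpening place ready for the trimming tools: while the wooden holder stands flat on the table, lay the long grey whetstone in it and let go, so that it lies flat inside the raised rims. Then pick up the holder with the stone in it as one piece and set it on the sloping metal stand, flat on the slope between the side cheeks and right down against the stop at the foot, and let go. Do not drop anything, and leave the other things on the table where they are.

Things in the scene. Friction and masses are not known exactly. Their poses are not given: they have to be found in the camera images.
- stone: whetstone: plain grey rectangular block, 120 mm long (its x), 40 mm wide (its y), 26 mm thick (its z), lying flat on the table; about 0.3 kg (varies). Origin at the centre of its underside. Either end is as good as the other; the same side stays up
- holder: loose wooden holder, board 145 (its x) x 56 (y) x 20 mm, about 0.25 kg (varies), level on the table. Origin: centre of underside. On top a rim 12 mm high round a 125 x 45 mm place: 10 mm end walls, and side walls 5.5 mm thick, 25 mm long at the corners; middle 75 mm of both long sides open for fingers. Grip it across the 56 mm width. Symmetric: either end to the stop
- holder_bed (a point): centre of the place for the stone on the holder's top, 20 mm above the holder's underside, axes as the holder's; the centre of the seated stone's underside lies here, the stone parallel to the holder (either way round) and standing 14 mm above the rim
- seat (a point): where the centre of the holder's underside lies when home on the stand, 90 mm above the table. x points up the slope (30 degrees from level, rising away from the robot), y across, z square to the slope. Stop: 14 mm high wall across the foot, face at x = -72.5 mm. Side cheeks 14 mm high, inner faces at y = +-30.5 mm, at x from -72.5 to -42.5 and 47 to 77 mm; between these fingers have free room
- stand: fixed grey metal stand with a sloping bed (ends at seat x = 80 mm; a 40 mm wide strip between the cheeks), 92 mm wide, on a foot plate 180 x 92 x 10 mm; origin at the centre of the foot plate's underside, straight below the seat point; x level, towards the high end
- rub_block: bystander: blocky rubbing brick of the same grey stone as the whetstone, but shorter, wider and thicker, 75 x 50 x 36 mm; origin at the centre of its underside. It may lie in any of the three places among which whetstone and holder are drawn; it is not the whetstone
- bowl: bystander: small fired-clay bowl, 100 mm across, 50 mm high, beyond the work; origin at the centre of its underside
- mug: bystander: white mug 76 mm across, 85 mm high, beyond the work; origin at the centre of its underside
- brush: bystander: brush lying on the table beyond the work, about 200 mm long; origin on its underside
- tile: bystander: fired-clay tile 80 x 80 x 10 mm lying flat on the robot's side of the table; origin at the centre of its underside
- spatula: bystander: spatula lying at the robot's right; origin on its underside
Things that resemble listed ones, but are neither listed nor needed, are in the scene too. Of the things that look like the holder, the smallest one is meant.

How it is judged:
By the outcome, as a careful person would: the job done as asked, in the order asked, and still so for the second after the job is handed in, with the robot touching nothing.
It also fails if it takes over 64 s, if anything falls off the work surface, if the arm or the gripper's body presses on something with over 40 N, if the wrist force passes 120 N, or if a joint passes its speed limit or range.

### The arm

A 6-joint arm with a two-finger parallel gripper is mounted at the origin on the work surface. World frame = base frame: x ahead of the robot, y to its left, z up, the work surface at z = 0. Lengths are in m, angles in rad, forces in N, time in s.
With the tool pointing down it reaches from about 0.35 to 0.95 m from the base axis. Payload 17.4 kg.
Tool frame: the origin (TCP) lies midway between the tips of the shut fingers; the grasp point (between the pads) lies 19 mm behind it; z points along the fingers, y is the direction in which the jaws open and shut (so a half turn about z gives the same grasp; the last joint's range is limited). The gripper opens to 93 mm and grips with 3 to 60 N. Pads are 15 mm wide; open, the fingers measure 128 mm over their backs; the gripper's body (75 mm by 188 mm) begins 65 mm behind the grasp point.
Start: joints at [1.095, 0.116, 1.442, -0, 1.584, -0.038], TCP at [0.286, 0.611, 0.219] pointing down, gripper open.
Joint ranges: [-2.83, 2.83], [-0.83, 2.19], [0.07, 2.5], [-1.14, 4.28], [0.01, 3], [-2.97, 2.97]. Speed limits (rad/s): [1.89, 1.89, 2.22, 3.14, 3.14, 3.14].

### API

Orientations are given as a 3x3 rotation matrix whose columns are the frame's x, y, z axes.
In Python, from cell import bot gives the robot as it stands.
- The arm moves only by the tool carry_out, never from a script. Its argument "deltas" is a list of rows, each a list of 3 entries, a list of its own where there are three numbers: the shift along the tool's x, y, z in m, then the turn about the tool's z in degrees, then the closure in counts, from 0 (fully open) to 255 (shut). A call has 1 to 12 rows; each row is the pose to reach, as a shift and turn from the pose measured when the call began, along the tool's axes at that moment; what a row does not reach only later rows make up. A row lasts 1/8 s, in which the tool goes at most 62.5 mm and 10.7 degrees, less where a joint would pass 70% of its speed; a pose out of reach is approached as far as the arm can. A call with a gripper value outside its range is refused whole. The fingers move at their own pace and stop on an object; "newtons" is the grip in N (left out, the last holds). Time passes only in rows, so rows that repeat a pose let the fingers close. It gives the time, the measured TCP pose, the force and the opening at its end, in the units of the state.
- bot.observe(): the state, without advancing time (a new reading comes with each control period).
- bot.read_camera(name): name is "scene" or "top" or "wrist"; returns (picture, depth): 420x560x3 uint8, red, green, blue; 420x560 float32, m along the optical axis (not along the pixel's ray), 0 where there is no reading.
- bot.calibration(name): a dict with "fx", "fy", "cx", "cy" (pixels), "cam_to_world" (4x4, takes a point from camera to world coordinates); the wrist camera has in their place "mount" (4x4, takes a point from camera to tool coordinates, whose origin is the TCP and whose axes are the flange's). Camera axes: x right, y up, looking along -z (the intrinsics and any distortion apply to the point x, -y, -z); pixel columns grow to the right and rows downward; lengths in m; the calibration is good to about 2 mm. A picture is of the moment at which its call begins: read the wrist's pose just before it. calibration takes no time and is no camera call.
- bot.finish_job(): hands the job in, once; it reports no verdict.
Trained networks look in the newest picture that a camera, given by its name, has taken for a name from the list of things; names that differ only in an ending like _2 or _b are one class to them, and where a whole thing is asked for, a point or a joint stands for the part that bears it (a point fixed in the world has none). Each returns a list of dicts, best first, with "score" (0 to 1); they miss things now and then, are a little off and sometimes report something else, mostly with a low value. They report only what shows in the picture. A call takes as long as a camera call. They do not tell look-alikes from the thing itself.
- bot.spot_in(thing, camera): "bbox" ([left, top, right, bottom] in pixels, round what is visible of it).
- bot.landmark_of(thing, camera): "xy" ([column, row] in pixels: a listed point, or the origin of a listed thing).
The state is a dict: "t": time; "q": joint angles; "joint_velocities": joint speeds; "effort": joint torques, N m; "eef_pos": TCP position; "eef_rot": TCP orientation; "force": force on the tool from outside, world axes, zero at the start; "torque": the same for the moment, N m; "gripper_width": finger opening in m.
Only numpy, scipy, OpenCV 4.12 (cv2) and the standard library are available. Lean on these libraries where they do the work, as an engineer would, in place of code of your own. Each camera call takes 0.05 s, during which the arm holds its last target.

## Working session

There is one attempt and no reset: what is moved stays moved. The work goes in short steps, Python scripts to look and compute and a tool call to move; the robot and the scene stay as the last step left them, time stands still between calls to the robot, and variables do not carry over. Pictures are saved under pics/ and viewed, and the job is handed in when it is done.

Besides the shell and the picture viewer there is one more tool, called after "Call:" as name([rows], argument=value, ...), one row to a line, values as JSON. carry_out: Moves the arm, as the interface text tells. Its arguments: {"type":"object","properties":{"deltas":{"type":"array"},"newtons":{"type":"number"}},"required":["deltas"]}

```bash
ls; mkdir -p pics; python3 - <<'E'
from cell import bot
import cv2,numpy as np
s=bot.observe();print({k:np.round(v,3).tolist() for k,v in s.items()})
for c in ["scene","top"]:
    p,d=bot.read_camera(c);cv2.imwrite(f"pics/{c}0.png",p[:,:,::-1]);np.save(f"{c}0.npy",d)
    k=bot.calibration(c);print(c,{a:np.round(b,4).tolist() for a,b in k.items()})
    for t in ["stone","holder","stand","rub_block"]:
        print(t,[(np.round(x['bbox']).tolist(),round(x['score'],2)) for x in bot.spot_in(t,c)])
print({a:np.round(b,4).tolist() for a,b in bot.calibration("wrist").items()})
E
```

```text
pics
{'t': 0.0, 'q': [1.095, 0.116, 1.442, -0.0, 1.584, -0.038], 'joint_velocities': [-0.0, -0.001, 0.0, -0.0, -0.0, -0.001], 'effort': [-0.001, -72.126, -62.261, 0.078, 0.024, -0.0], 'eef_pos': [0.286, 0.611, 0.218], 'eef_rot': [[-0.906, 0.424, -0.0], [0.424, 0.906, -0.001], [0.0, -0.001, -1.0]], 'force': [0.196, -0.127, -0.298], 'torque': [0.017, 0.013, 0.081], 'gripper_width': 0.093}
scene {'fx': 430.3101, 'fy': 430.3101, 'cx': 277.5688, 'cy': 213.7465, 'cam_to_world': [[0.3255, -0.7373, 0.592, 1.1743], [0.9455, 0.2454, -0.2143, -0.2846], [0.0127, 0.6295, 0.7769, 0.9545], [0.0, 0.0, 0.0, 1.0]]}
stone []
holder [([174.0, 155.0, 236.0, 219.0], 0.92), ([284.0, 211.0, 331.0, 254.0], 0.8), ([340.0, 118.0, 399.0, 168.0], 0.74)]
stand [([362.0, 196.0, 439.0, 264.0], 0.67)]
rub_block [([157.0, 227.0, 191.0, 260.0], 0.63)]
top {'fx': 532.9663, 'fy': 532.9663, 'cx': 281.5191, 'cy': 208.4781, 'cam_to_world': [[0.0654, 0.9724, -0.2241, 0.1456], [-0.9978, 0.0649, -0.0096, -0.0554], [0.0052, 0.2243, 0.9745, 1.7735], [0.0, 0.0, 0.0, 1.0]]}
stone [([294.0, 202.0, 318.0, 240.0], 0.87)]
holder [([252.0, 188.0, 276.0, 235.0], 0.92), ([120.0, 264.0, 189.0, 307.0], 0.91), ([296.0, 257.0, 356.0, 310.0], 0.9), ([228.0, 135.0, 261.0, 163.0], 0.24)]
stand [([170.0, 154.0, 209.0, 211.0], 0.9)]
rub_block [([358.0, 223.0, 377.0, 249.0], 0.58), ([228.0, 136.0, 263.0, 164.0], 0.3)]
{'fx': 374.1662, 'fy': 374.1662, 'cx': 282.8608, 'cy': 204.1468, 'mount': [[-0.0004, 0.9565, 0.2919, 0.0816], [1.0, 0.0004, 0.0001, 0.0002], [-0.0, 0.2919, -0.9565, -0.166], [0.0, 0.0, 0.0, 1.0]]}
```

View pics/scene0.png

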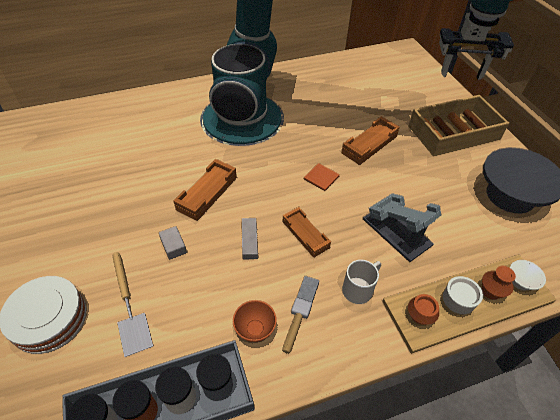

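View pics/top0.png

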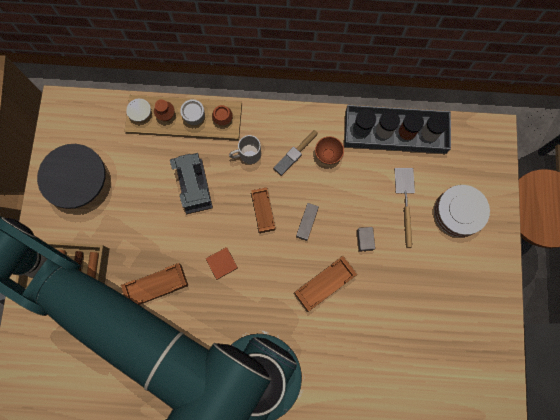

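Top view: the small holder is at about (263,211), the whetstone at (307,221), the rubbing brick at (366,239) and the stand at (192,182). Two larger holder look-alikes are at (155,285) and (325,284).

```bash
cat > h.py <<'E'
from cell import bot
import cv2,numpy as np
def T(R,p):
    M=np.eye(4);M[:3,:3]=R;M[:3,3]=p;return M
def cloud(c,d=None,name=None):
    k=bot.calibration(c)
    if c=="wrist":
        s=bot.observe(); M=T(np.array(s['eef_rot']),s['eef_pos'])@np.array(k['mount'])
    else: M=np.array(k['cam_to_world'])
    p=None
    if d is None:
        p,d=bot.read_camera(c)
        if name: cv2.imwrite(f"pics/{name}.png",p[:,:,::-1])
    v,u=np.mgrid[:420,:560]
    P=np.stack([(u-k['cx'])/k['fx']*d,-(v-k['cy'])/k['fy']*d,-d,np.ones_like(d)],-1)@M.T
    P=P[...,:3];P[d==0]=np.nan
    return p,P
def rect(pts):
    (c,s,a)=cv2.minAreaRect(pts[:,:2].astype(np.float32))
    if s[0]<s[1]: s=(s[1],s[0]);a+=90
    a=(a+90)%180-90
    return np.round(c,4),np.round(s,4),round(a,2)
E
python3 - <<'E'
from h import *
_,P=cloud("top",np.load("top0.npy"))
for n,b in dict(stone=(290,198,322,244),holder=(248,184,280,239),stand=(165,148,213,216),rub=(352,220,382,254)).items():
    Q=P[b[1]:b[3],b[0]:b[2]].reshape(-1,3);Q=Q[~np.isnan(Q[:,0])]
    print(n,'table z',np.round(np.percentile(Q[:,2],[2,10,50,90,98]),4))
    for zt in (.010,.02,.025,.05,.12):
        q=Q[Q[:,2]>zt]
        if len(q)>10: print(zt,len(q),*rect(q),np.median(q[:,2]).round(4))
E
```

```text
stone table z [-0.0081 -0.0037  0.0032  0.0284  0.0325]
0.01 448 [ 0.5193 -0.1233] [0.1392 0.0898] -7.05 0.0261
0.02 391 [ 0.5113 -0.1262] [0.1217 0.0397] -15.6 0.027
0.025 271 [ 0.5107 -0.1262] [0.1206 0.0395] -15.58 0.0286
holder table z [-0.0078 -0.0037  0.0052  0.027   0.0354]
0.01 724 [0.5479 0.0177] [0.1675 0.0947] 3.81 0.0225
0.02 462 [0.5404 0.0247] [0.1476 0.0555] 15.41 0.0248
0.025 226 [0.5404 0.0247] [0.1476 0.0555] 15.41 0.0305
stand table z [-0.0076 -0.0036  0.0066  0.1114  0.1327]
0.01 1387 [0.6268 0.2858] [0.2347 0.1594] 5.23 0.0719
0.02 1056 [0.6068 0.2666] [0.1672 0.0928] 17.52 0.0845
0.025 1049 [0.6108 0.2679] [0.1587 0.0928] 17.52 0.0847
0.05 1036 [0.6108 0.2679] [0.1587 0.0928] 17.52 0.0856
0.12 237 [0.6631 0.2847] [0.0924 0.0413] -71.57 0.1281
rub table z [-0.0066 -0.0032  0.0048  0.0389  0.0434]
0.01 386 [ 0.4726 -0.3311] [0.0959 0.0907] 5.77 0.0362
0.02 353 [ 0.4641 -0.3242] [0.076  0.0515] 8.06 0.0366
0.025 346 [ 0.4642 -0.3242] [0.0759 0.0515] 8.06 0.0367
```

```bash
cat >> h.py <<'E'
def go(pos,ang=None):
    s=bot.observe();R=np.array(s['eef_rot']);p=np.array(s['eef_pos'])
    a=np.degrees(np.arctan2(R[1,0],R[0,0]))
    d=R.T@(np.array(pos)-p)
    t=0 if ang is None else -((ang-a+180)%360-180)
    print('t',round(s['t'],2),'cur',p.round(4),'ang',a.round(2),'-> delta',d.round(4),'turn',round(t,2),'dist',np.linalg.norm(d).round(3))
E
python3 -c "
from h import *
go((.5,-.05,.26),172)"
```

```text
t 0.5 cur [0.2862 0.6113 0.2186] ang 154.92 -> delta [-0.474  -0.5083 -0.0413] turn -17.08 dist 0.696
```

Call:
carry_out([
  [[-0.474, -0.508, -0.041], -17, 0],
  [[-0.474, -0.508, -0.041], -17, 0],
  [[-0.474, -0.508, -0.041], -17, 0],
  [[-0.474, -0.508, -0.041], -17, 0],
  [[-0.474, -0.508, -0.041], -17, 0],
  [[-0.474, -0.508, -0.041], -17, 0],
  [[-0.474, -0.508, -0.041], -17, 0],
  [[-0.474, -0.508, -0.041], -17, 0],
  [[-0.474, -0.508, -0.041], -17, 0],
  [[-0.474, -0.508, -0.041], -17, 0],
  [[-0.474, -0.508, -0.041], -17, 0],
  [[-0.474, -0.508, -0.041], -17, 0],
])

```text
t: 2.0
eef_pos: [0.5006, -0.0529, 0.2596]
eef_rot: [[-0.989, 0.145, -0.0], [0.145, 0.989, -0.0], [0.0, -0.0, -1.0]]
force: [-0.0, 0.2, -0.4]
gripper_width: 0.0933
```

```bash
python3 - <<'E'
from h import *
p,P=cloud("wrist",name="w1");np.save("w1.npy",P)
print(np.nanpercentile(P[...,2],[5,25,50,75,95]).round(4))
m=((P[...,2]>.018)&(P[...,2]<.05)).astype(np.uint8)
n,l,st,ce=cv2.connectedComponentsWithStats(m)
for i in range(1,n):
    if st[i,4]>800:
        q=P[l==i]; print(st[i],*rect(q),np.median(q[:,2]).round(4))
for t in ("stone","holder"):print(t,[(np.round(x['bbox']).tolist(),round(x['score'],2)) for x in bot.spot_in(t,"wrist")])
E
```

```text
[-0.001  -0.      0.0009  0.0352  0.3617]
[   6    0  153  103 9372] [ 0.3317 -0.2229] [0.1283 0.078 ] -49.58 0.0279
[ 310  124   94  137 6481] [0.5423 0.0252] [0.1454 0.0562] 15.25 0.0205
[ 198  132   45  109 3882] [ 0.5133 -0.1263] [0.1206 0.0404] -15.38 0.0261
[   0  134   71   78 3670] [ 0.4658 -0.3233] [0.0751 0.0508] 7.33 0.0358
[ 118  374  129   46 3336] [ 0.7814 -0.2169] [0.1707 0.0942] -55.45 0.0352
stone [([196.0, 134.0, 245.0, 241.0], 0.9)]
holder [([310.0, 126.0, 404.0, 257.0], 0.94), ([7.0, 2.0, 164.0, 104.0], 0.75)]
```

View pics/w1.png

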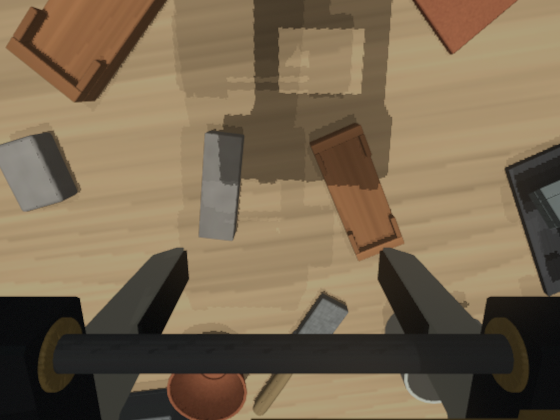

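The wrist view shows the stone at (221,186) and the holder at (356,190). The measured sizes match the list: 120.6 x 40.4 mm and 145.4 x 56.2 mm.

```bash
python3 -c "
from h import *
go((.5133,-.1263,.08),164.62);go((.5133,-.1263,.006),164.62)"
```

```text
t 2.15 cur [ 0.5    -0.0494  0.2596] ang 171.88 -> delta [-0.0241 -0.0743  0.1795] turn 7.26 dist 0.196
t 2.15 cur [ 0.5    -0.0494  0.2596] ang 171.88 -> delta [-0.0241 -0.0743  0.2535] turn 7.26 dist 0.265
```

Call:
carry_out([
  [[-0.024, -0.074, 0.12], 7.3, 0],
  [[-0.024, -0.074, 0.12], 7.3, 0],
  [[-0.024, -0.074, 0.12], 7.3, 0],
  [[-0.024, -0.074, 0.12], 7.3, 0],
  [[-0.024, -0.074, 0.12], 7.3, 0],
  [[-0.024, -0.074, 0.12], 7.3, 0],
])

```text
t: 2.9
eef_pos: [0.5139, -0.1253, 0.1414]
eef_rot: [[-0.964, 0.265, 0.002], [0.265, 0.964, -0.0], [-0.002, 0.0, -1.0]]
force: [-0.0, -0.2, -0.2]
gripper_width: 0.0929
```

```bash
cat >> h.py <<'E'
def comps(P,lo=.018,hi=.05,mn=800):
    m=((P[...,2]>lo)&(P[...,2]<hi)).astype(np.uint8)
    n,l,st,ce=cv2.connectedComponentsWithStats(m)
    for i in range(1,n):
        if st[i,4]>mn:
            q=P[l==i]; print(st[i],*rect(q),np.median(q[:,2]).round(4))
E
python3 - <<'E'
from h import *
p,P=cloud("wrist",name="w2")
comps(P)
go((.5133,-.1263,.006),164.62)
E
```

```text
[   0    0  135   98 9392] [ 0.3504 -0.2397] [0.0783 0.0712] -49.28 0.028
[  405    79   146   196 14099] [0.5424 0.0252] [0.1461 0.0567] 15.31 0.0205
[ 255  119   54  148 7518] [ 0.5128 -0.126 ] [0.1198 0.0401] -15.29 0.0261
[   0  151   80  109 5730] [ 0.4656 -0.3232] [0.0754 0.0508] 7.11 0.0357
[ 379  383   54   36 1261] [ 0.7458 -0.0654] [0.0437 0.0412] -40.11 0.0201
t 2.95 cur [ 0.5138 -0.1255  0.141 ] ang 164.64 -> delta [ 0.0005 -0.001   0.135 ] turn 0.02 dist 0.135
```

View pics/w2.png

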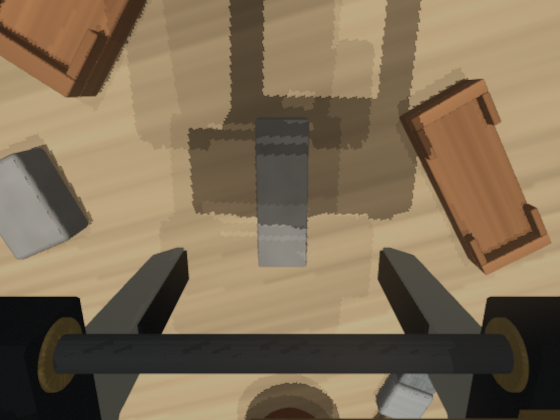

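The stone lies at columns 255–308, centred between the fingers, with its top 26 mm high as it should be. Going down to grip.

Call:
carry_out([
  [[0.001, -0.001, 0.06], 0, 0],
  [[0.001, -0.001, 0.11], 0, 0],
  [[0.001, -0.001, 0.135], 0, 0],
  [[0.001, -0.001, 0.135], 0, 0],
  [[0.001, -0.001, 0.135], 0, 0],
  [[0.001, -0.001, 0.135], 0, 255],
  [[0.001, -0.001, 0.135], 0, 255],
  [[0.001, -0.001, 0.135], 0, 255],
  [[0.001, -0.001, 0.135], 0, 255],
  [[0.001, -0.001, 0.135], 0, 255],
  [[0.001, -0.001, 0.135], 0, 255],
], newtons=25)

```text
t: 4.32
eef_pos: [0.5128, -0.1262, 0.006]
eef_rot: [[-0.964, 0.265, 0.002], [0.265, 0.964, -0.0], [-0.002, 0.0, -1.0]]
force: [-0.4, -0.2, -0.0]
gripper_width: 0.0399
```

Call:
carry_out([
  [[0, 0, -0.01], 0, 255],
  [[0, 0, -0.05], 0, 255],
  [[0, 0, -0.1], 0, 255],
  [[0, 0, -0.1], 0, 255],
  [[0, 0, -0.1], 0, 255],
])

```text
t: 4.95
eef_pos: [0.5123, -0.1261, 0.1055]
eef_rot: [[-0.964, 0.265, 0.001], [0.265, 0.964, -0.0], [-0.001, 0.0, -1.0]]
force: [0.9, 0.1, -3.4]
gripper_width: 0.0399
```

```bash
python3 - <<'E'
from h import *
go((.5424,.0252,.11),195.28)
print(bot.observe()['gripper_width'],bot.observe()['force'])
E
```

```text
t 4.95 cur [ 0.5123 -0.1261  0.1055] ang 164.63 -> delta [ 0.011   0.1539 -0.0045] turn -30.65 dist 0.154
0.03989839363147029 [ 0.92092024  0.12886304 -3.37618772]
```

Call:
carry_out([
  [[0.003, 0.04, -0.004], -8, 255],
  [[0.006, 0.08, -0.004], -16, 255],
  [[0.009, 0.12, -0.004], -24, 255],
  [[0.011, 0.154, -0.004], -30.7, 255],
  [[0.011, 0.154, -0.004], -30.7, 255],
  [[0.011, 0.154, -0.004], -30.7, 255],
  [[0.011, 0.154, -0.004], -30.7, 255],
])

```text
t: 5.82
eef_pos: [0.5422, 0.0246, 0.109]
eef_rot: [[-0.965, -0.263, 0.0], [-0.263, 0.965, -0.0], [-0.0, -0.0, -1.0]]
force: [0.5, -0.9, -3.3]
gripper_width: 0.0394
```

```bash
python3 - <<'E'
from h import *
p,P=cloud("wrist",name="w3");np.save("w3.npy",P)
comps(P,.015,.05)
comps(P,.11,.15)
go((.5424,.0252,.028),195.28)
E
```

```text
[ 240  105   89   38 3060] [0.4831 0.0094] [0.0562 0.0231] -75.29 0.0312
[ 250  398   78   21 1130] [0.7174 0.0772] [0.0676 0.0225] -74.03 0.0236
[  188   141   190   193 21417] [0.5253 0.0202] [0.0855 0.0717] 15.0 0.1291
[ 241  374   84   21 1728] [0.5934 0.0385] [0.0402 0.0137] -74.63 0.129
t 5.88 cur [0.5422 0.0245 0.1092] ang -164.76 -> delta [-0.0003  0.0006  0.0812] turn -0.04 dist 0.081
```

View pics/w3.png

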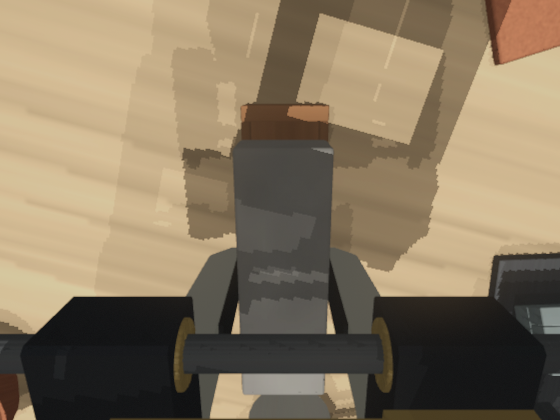

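```bash
python3 - <<'E'
from h import *
P=np.load("w3.npy");s=bot.observe();R=np.array(s['eef_rot']);p=np.array(s['eef_pos'])
L=(P-p)@R
for n,(lo,hi) in dict(h=(.027,.036),s=(.124,.135)).items():
    m=(P[...,2]>lo)&(P[...,2]<hi)
    rows=[]
    for v in range(100,400,1):
        q=L[v][m[v]]
        if n=='s': q=q[abs(q[:,1])<.0225]
        else: q=q[abs(q[:,1])<.035]
        q=q[(q[:,0]>-.07)&(q[:,0]<.09)]
        if len(q)>40: rows.append((q[:,0].mean(),q[:,1].min(),q[:,1].max()))
    r=np.array(rows)
    print(n,len(r),'x',r[:,0].min().round(4),r[:,0].max().round(4),'y',np.median(r[:,1:],0).round(4))
E
```

```text
h 16 x 0.0626 0.0719 y [-0.0264  0.0287]
s 209 x -0.059 0.06 y [-0.0197  0.0198]
```

The stone is within about 1 mm of the holder's centre in the tool frame. The holder's end wall shows at rows 105–143, with the stone centred on it. Lowering with a 1 mm correction.

Call:
carry_out([
  [[-0.0005, 0.001, 0.03], 0, 255],
  [[-0.0005, 0.001, 0.06], 0, 255],
  [[-0.0005, 0.001, 0.072], 0, 255],
  [[-0.0005, 0.001, 0.078], 0, 255],
  [[-0.0005, 0.001, 0.0825], 0, 255],
  [[-0.0005, 0.001, 0.0825], 0, 255],
  [[-0.0005, 0.001, 0.0825], 0, 255],
])

```text
t: 6.75
eef_pos: [0.5429, 0.0256, 0.0273]
eef_rot: [[-0.965, -0.263, 0.002], [-0.263, 0.965, -0.0], [-0.001, -0.001, -1.0]]
force: [-0.7, -0.3, -2.1]
gripper_width: 0.04
```

```bash
python3 - <<'E'
from h import *
p,P=cloud("wrist",name="w4")
s=bot.observe();print(s['force'],s['eef_pos'],s['gripper_width'])
L=(P-s['eef_pos'])@np.array(s['eef_rot'])
for u in (270,283,296):
    print([(v,(L[v,u]*1e3).round(1).tolist(),(P[v,u,2]*1e3).round(1)) for v in range(60,150,8)])
E
```

```text
[ 0.74384568  0.46800217 -3.989652  ] [0.54279227 0.02562489 0.02721575] 0.039798163960591486
[(60, [95.2, -6.0, 27.0], np.float64(0.1)), (68, [91.5, -6.0, 26.3], np.float64(0.8)), (76, [87.9, -6.1, 26.8], np.float64(0.3)), (84, [84.1, -6.1, 27.0], np.float64(0.1)), (92, [80.4, -6.2, 27.1], np.float64(0.0)), (100, [76.6, -6.2, 27.3], np.float64(-0.2)), (108, [73.1, -5.9, 17.1], np.float64(10.0)), (116, [70.8, -5.2, -3.8], np.float64(31.0)), (124, [67.7, -5.2, -6.3], np.float64(33.4)), (132, [64.2, -5.3, -4.6], np.float64(31.8)), (140, [59.8, -5.6, 3.3], np.float64(23.8)), (148, [59.5, -4.9, -19.0], np.float64(46.1))]
[(60, [95.2, 0.3, 27.1], np.float64(-0.1)), (68, [91.6, 0.3, 27.5], np.float64(-0.4)), (76, [87.9, 0.3, 27.5], np.float64(-0.4)), (84, [84.1, 0.3, 27.3], np.float64(-0.2)), (92, [80.4, 0.3, 26.5], np.float64(0.6)), (100, [76.6, 0.3, 26.6], np.float64(0.5)), (108, [73.1, 0.3, 17.9], np.float64(9.2)), (116, [70.9, 0.3, -4.7], np.float64(31.8)), (124, [67.6, 0.3, -5.1], np.float64(32.3)), (132, [64.2, 0.3, -4.8], np.float64(32.0)), (140, [59.8, 0.3, 3.6], np.float64(23.6)), (148, [59.6, 0.3, -19.2], np.float64(46.4))]
[(60, [95.1, 6.5, 26.6], np.float64(0.5)), (68, [91.5, 6.6, 26.8], np.float64(0.3)), (76, [87.9, 6.6, 27.5], np.float64(-0.4)), (84, [84.2, 6.7, 28.2], np.float64(-1.1)), (92, [80.4, 6.7, 26.0], np.float64(1.1)), (100, [76.6, 6.7, 25.9], np.float64(1.2)), (108, [73.1, 6.4, 17.1], np.float64(10.0)), (116, [70.8, 5.7, -4.1], np.float64(31.2)), (124, [67.5, 5.8, -4.2], np.float64(31.4)), (132, [64.1, 5.8, -4.0], np.float64(31.1)), (140, [59.9, 6.1, 2.8], np.float64(24.3)), (148, [59.5, 5.4, -18.6], np.float64(45.7))]
```

View pics/w4.png

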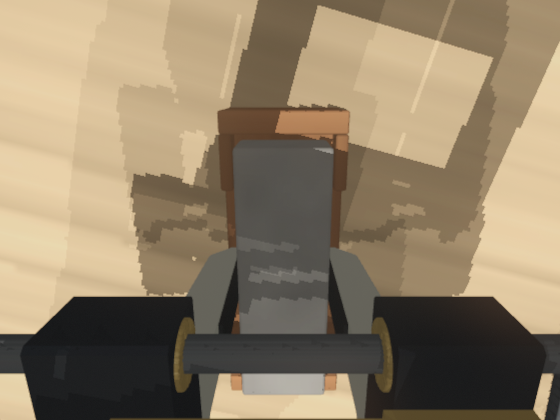

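The stone is inside the rims: its end is at row 146, clear of the end wall at row 135, and the gap is about 1 mm. Lowering the last millimetre, then releasing.

Call:
carry_out([
  [[0, 0, 0.001], 0, 255],
  [[0, 0, 0.0015], 0, 255],
  [[0, 0, 0.0015], 0, 255],
  [[0, 0, 0.0015], 0, 150],
  [[0, 0, 0.0015], 0, 0],
  [[0, 0, 0.0015], 0, 0],
  [[0, 0, 0.0015], 0, 0],
  [[0, 0, 0.0015], 0, 0],
  [[0, 0, -0.05], 0, 0],
  [[0, 0, -0.11], 0, 0],
  [[0, 0, -0.11], 0, 0],
  [[0, 0, -0.11], 0, 0],
])

```text
t: 8.3
eef_pos: [0.5425, 0.0257, 0.1367]
eef_rot: [[-0.965, -0.263, 0.001], [-0.263, 0.965, -0.0], [-0.001, -0.0, -1.0]]
force: [-0.5, -0.1, -0.9]
gripper_width: 0.0933
```

```bash
python3 - <<'E'
from h import *
p,P=cloud("wrist",name="w5");np.save("w5.npy",P)
comps(P,.015,.05)
comps(P,.040,.05)
m=(P[...,2]>.04)&(P[...,2]<.05)
s=bot.observe();q=P[m];q=q[np.linalg.norm(q[:,:2]-[.5424,.0252],axis=1)<.075]
A=np.c_[q[:,:2]-[.5424,.0252],np.ones(len(q))];print(np.linalg.lstsq(A,q[:,2],rcond=None)[0].round(4))
go((.5424,.0252,.003),195.3)
E
```

```text
[  243   102    80   186 13411] [0.5423 0.0255] [0.145  0.0562] 15.29 0.0456
[ 247  374  122   46 2741] [0.7203 0.0978] [0.1086 0.0351] -80.45 0.0316
[ 253  124   59  159 8789] [0.5428 0.0255] [0.1194 0.0401] 15.28 0.046
[ 0.001  -0.0008  0.0461]
t 8.35 cur [0.5421 0.0257 0.1359] ang -164.76 -> delta [-0.0002 -0.0005  0.1329] turn -0.06 dist 0.133
```

View pics/w5.png

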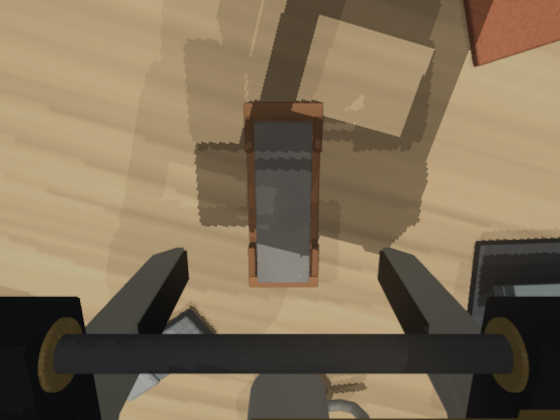

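The stone is seated: its top is level at 46.1 mm and centred in the holder within 0.5 mm. Before gripping the holder I'll look at the stand with the empty gripper.

```bash
python3 - <<'E'
from h import *
go((.638,.276,.30),197.5)
E
```

```text
t 8.35 cur [0.5421 0.0257 0.1359] ang -164.76 -> delta [-0.1583  0.2163 -0.1641] turn -2.26 dist 0.314
```

Call:
carry_out([
  [[0, 0, -0.06], 0, 0],
  [[-0.06, 0.08, -0.11], -2.3, 0],
  [[-0.11, 0.15, -0.164], -2.3, 0],
  [[-0.158, 0.216, -0.164], -2.3, 0],
  [[-0.158, 0.216, -0.164], -2.3, 0],
  [[-0.158, 0.216, -0.164], -2.3, 0],
  [[-0.158, 0.216, -0.164], -2.3, 0],
  [[-0.158, 0.216, -0.164], -2.3, 0],
  [[-0.158, 0.216, -0.164], -2.3, 0],
  [[-0.158, 0.216, -0.164], -2.3, 0],
])

```text
t: 9.6
eef_pos: [0.6377, 0.2748, 0.2999]
eef_rot: [[-0.954, -0.301, -0.0], [-0.301, 0.954, -0.0], [0.0, -0.0, -1.0]]
force: [0.1, -0.2, 0.1]
gripper_width: 0.0931
```

```bash
python3 - <<'E'
from h import *
p,P=cloud("wrist",name="w6");np.save("w6.npy",P)
s=bot.observe();print(s['eef_pos'],s['joint_velocities'])
print([(x['xy'],x['score']) for x in bot.landmark_of("seat","wrist")])
u=np.array([.954,.301]);
Q=P.reshape(-1,3);Q=Q[~np.isnan(Q[:,0])];Q=Q[(np.linalg.norm(Q[:,:2]-[.609,.267],axis=1)<.13)&(Q[:,2]<.18)]
for lo,hi in ((.005,.016),(.02,.18),(.10,.18),(.115,.18)):
    q=Q[(Q[:,2]>lo)&(Q[:,2]<hi)];print(lo,len(q),*rect(q))
E
```

```text
[0.63771665 0.27492595 0.29997057] [ 0.00234411  0.0031892  -0.00433083 -0.00047799  0.00269718 -0.00105799]
[([285.8, 149.8], 0.72)]
0.005 3238 [0.6039 0.2659] [0.1588 0.092 ] 17.61
0.02 11098 [0.6124 0.2688] [0.1561 0.0922] 17.53
0.1 4557 [0.6575 0.283 ] [0.0921 0.0616] -72.31
0.115 3325 [0.6663 0.2858] [0.0921 0.043 ] -72.44
```

View pics/w6.png

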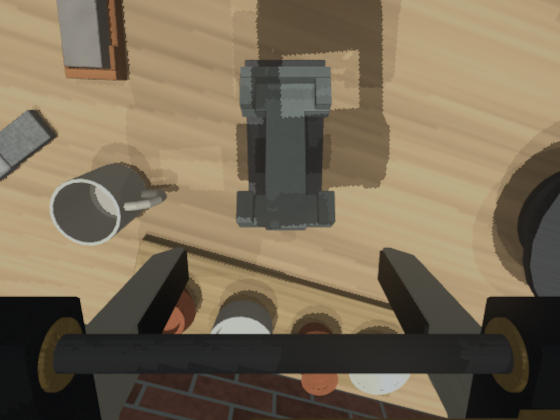

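The stand shows at columns 240–335, rows 60–230, with the stop at row 65–80 on the robot's side and the high end at row 230. Next I'll fit the stand's frame from the bed strip, stop and cheeks.

```bash
python3 - <<'E'
from h import *
P=np.load("w6.npy")
C=np.array([.609,.267])
Q=P.reshape(-1,3);Q=Q[~np.isnan(Q[:,0])]
Q=Q[(np.linalg.norm(Q[:,:2]-C,axis=1)<.13)&(Q[:,2]<.2)]
def SF(yaw,Q):
    a=np.radians(yaw);u=np.array([np.cos(a),np.sin(a)]);v=np.array([-u[1],u[0]])
    d=Q[:,:2]-C;return np.c_[d@u,d@v,Q[:,2]]
S=SF(17.6,Q)
m=(abs(S[:,1])<.014)&(abs(S[:,0])<.05)
A=np.c_[S[m,0],S[m,1],np.ones(m.sum())]
for _ in range(4):
    c=np.linalg.lstsq(A,S[m,2],rcond=None)[0];r=S[m,2]-A@c
    w=abs(r)<.004;print(c.round(4),w.mean().round(3),np.degrees(np.arctan(c[0])).round(2))
    mi=np.where(m)[0][w];m=np.zeros(len(S),bool);m[mi]=True;A=A[w]
print('seat X',(.09-c[2])/np.tan(np.pi/6))
# height above the slope
h=(S[:,2]-(c[2]+c[0]*S[:,0]+c[1]*S[:,1]))*np.cos(np.pi/6)
bed=abs(h)<.003
# bed strip edges in middle
ys=[]
for x in np.arange(-.03,.04,.006):
    q=S[bed&(abs(S[:,0]-x)<.003)];ys.append((round(x,3),q[:,1].min().round(4),q[:,1].max().round(4),((q[:,1].min()+q[:,1].max())/2).round(4)))
print(ys)
top=(h>.011)&(h<.017)
q=S[top]
for lo,hi in ((-.12,-.03),(.02,.09)):
    t=q[(q[:,0]>lo)&(q[:,0]<hi)];
    l=t[(t[:,1]>.0)];rr=t[t[:,1]<0]
    print('cheek tops X',t[:,0].min().round(4),t[:,0].max().round(4),'Y L',np.percentile(l[:,1],[2,98]).round(4),'R',np.percentile(rr[:,1],[2,98]).round(4))
    for ss in (l,rr):
        inner=[ss[abs(ss[:,0]-x)<.003,1] for x in np.arange(ss[:,0].min()+.012,ss[:,0].max()-.002,.005)]
        print([ (i[np.argmin(abs(i))]).round(4) for i in inner if len(i)])
s=q[(abs(q[:,1])<.025)&(q[:,0]<-.03)];print('stop top X',np.percentile(s[:,0],[1,5,50,95,99]).round(4))
pl=S[(S[:,2]>.005)&(S[:,2]<.015)];print('plate',pl[:,:2].min(0),pl[:,:2].max(0))
E
```

```text
[ 0.5788 -0.0017  0.0872] 1.0 30.06
[ 0.5788 -0.0017  0.0872] 1.0 30.06
[ 0.5788 -0.0017  0.0872] 1.0 30.06
[ 0.5788 -0.0017  0.0872] 1.0 30.06
seat X 0.004832955954751412
[(np.float64(-0.03), np.float64(-0.0446), np.float64(0.0465), np.float64(0.001)), (np.float64(-0.024), np.float64(-0.0184), np.float64(0.0207), np.float64(0.0011)), (np.float64(-0.018), np.float64(-0.0184), np.float64(0.0205), np.float64(0.0011)), (np.float64(-0.012), np.float64(-0.0193), np.float64(0.0205), np.float64(0.0006)), (np.float64(-0.006), np.float64(-0.0193), np.float64(0.0204), np.float64(0.0005)), (np.float64(-0.0), np.float64(-0.0193), np.float64(0.0202), np.float64(0.0005)), (np.float64(0.006), np.float64(-0.0192), np.float64(0.0201), np.float64(0.0005)), (np.float64(0.012), np.float64(-0.0191), np.float64(0.02), np.float64(0.0004)), (np.float64(0.018), np.float64(-0.0191), np.float64(0.0199), np.float64(0.0004)), (np.float64(0.024), np.float64(-0.019), np.float64(0.0199), np.float64(0.0004)), (np.float64(0.03), np.float64(-0.0189), np.float64(0.0197), np.float64(0.0004)), (np.float64(0.036), np.float64(-0.0189), np.float64(0.0207), np.float64(0.0009))]
cheek tops X -0.0743 -0.0372 Y L [0.0012 0.0461] R [-0.0447 -0.0019]
[np.float64(0.0001), np.float64(0.0313), np.float64(0.0311), np.float64(0.0311), np.float64(0.0311)]
[np.float64(-0.0009), np.float64(-0.0301), np.float64(-0.03), np.float64(-0.0299), np.float64(-0.0298)]
cheek tops X 0.0388 0.0656 Y L [0.0314 0.0462] R [-0.045 -0.03 ]
[np.float64(0.0314), np.float64(0.0312), np.float64(0.0311)]
[np.float64(-0.0299), np.float64(-0.0299), np.float64(-0.0298)]
stop top X [-0.0742 -0.0741 -0.0691 -0.0634 -0.0633]
plate [-0.08460538 -0.04547055] [0.07417894 0.04651447]
```

The stand's features agree on seat = (0.614, 0.269), yaw 17.55°, slope 30.06°. The tool stays vertical, so the holder has to pivot in the pads. I'll grip it 12 mm towards the high end so that contact and gravity both tilt it the right way.

```bash
python3 - <<'E'
from h import *
go((.5539,.0287,.16),195.3)
E
```

```text
t 9.7 cur [0.6378 0.2751 0.3   ] ang -162.49 -> delta [ 0.1541 -0.2097  0.14  ] turn 2.21 dist 0.296
```

Call:
carry_out([
  [[0.05, -0.07, 0], 2.2, 0],
  [[0.09, -0.12, 0.02], 2.2, 0],
  [[0.13, -0.17, 0.07], 2.2, 0],
  [[0.154, -0.21, 0.14], 2.2, 0],
  [[0.154, -0.21, 0.14], 2.2, 0],
  [[0.154, -0.21, 0.14], 2.2, 0],
  [[0.154, -0.21, 0.14], 2.2, 0],
  [[0.154, -0.21, 0.14], 2.2, 0],
  [[0.154, -0.21, 0.14], 2.2, 0],
])

```text
t: 10.82
eef_pos: [0.5546, 0.0291, 0.161]
eef_rot: [[-0.964, -0.265, 0.001], [-0.265, 0.964, -0.0], [-0.001, -0.0, -1.0]]
force: [-0.2, 0.4, 0.1]
gripper_width: 0.0931
```

```bash
python3 - <<'E'
from h import *
p,P=cloud("wrist",name="w7")
comps(P,.015,.05);comps(P,.04,.05)
go((.5539,.0287,.003),195.3)
E
```

```text
[  246    85    74   176 11922] [0.5427 0.0256] [0.1449 0.0562] 15.31 0.0456
[ 162  289   55   45 1432] [ 0.7024 -0.0294] [0.0539 0.0387] -37.83 0.0177
[ 255  104   55  151 7772] [0.5434 0.0256] [0.1197 0.04  ] 15.21 0.0461
t 10.88 cur [0.5545 0.029  0.1608] ang -164.65 -> delta [ 8.000e-04 -1.000e-04  1.578e-01] turn 0.05 dist 0.158
```

Call:
carry_out([
  [[0, 0, 0.06], 0, 0],
  [[0, 0, 0.11], 0, 0],
  [[0, 0, 0.14], 0, 0],
  [[0, 0, 0.158], 0, 0],
  [[0, 0, 0.158], 0, 0],
  [[0, 0, 0.158], 0, 0],
  [[0, 0, 0.158], 0, 255],
  [[0, 0, 0.158], 0, 255],
  [[0, 0, 0.158], 0, 255],
  [[0, 0, 0.158], 0, 255],
  [[0, 0, 0.158], 0, 255],
  [[0, 0, 0.158], 0, 255],
], newtons=30)

```text
t: 12.38
eef_pos: [0.5547, 0.029, 0.0028]
eef_rot: [[-0.964, -0.265, 0.001], [-0.265, 0.964, -0.0], [-0.001, -0.0, -1.0]]
force: [-0.7, 0.1, 0.6]
gripper_width: 0.0556
```

Call:
carry_out([
  [[0, 0, -0.01], 0, 255],
  [[0, 0, -0.03], 0, 255],
  [[0, 0, -0.06], 0, 255],
  [[0, 0, -0.06], 0, 255],
  [[0, 0, -0.06], 0, 255],
])

```text
t: 13.0
eef_pos: [0.5543, 0.029, 0.0623]
eef_rot: [[-0.964, -0.265, 0.001], [-0.265, 0.964, -0.0], [-0.001, -0.0, -1.0]]
force: [0.1, -0.9, -5.8]
gripper_width: 0.0559
```

```bash
cat >> h.py <<'E'
def look(name):
    p,P=cloud("wrist",name=name);s=bot.observe();L=(P-s['eef_pos'])@np.array(s['eef_rot'])
    print(np.round(s['eef_pos'],4),np.round(s['force'],1),round(s['gripper_width'],4))
    last=None
    for v in range(20,290,8):
        q=L[v,278:289];z=P[v,278:289,2]
        print(v,'x',round(np.nanmedian(q[:,0])*1e3,1),'up',round(-np.nanmedian(q[:,2])*1e3,1),'z',round(np.nanmedian(z)*1e3,1),end=' | ')
    print();return P,L
E
python3 - <<'E'
from h import *
P,L=look("w8")
E
```

```text
[0.554  0.0291 0.0618] [-0.9  0.5 -5.4] 0.0554
20 x 118.2 up -61.9 z -0.1 | 28 x 114.1 up -61.6 z 0.2 | 36 x 110.1 up -61.9 z -0.1 | 44 x 105.9 up -61.3 z 0.5 | 52 x 101.7 up -62.1 z -0.3 | 60 x 97.5 up -62.1 z -0.3 | 68 x 93.2 up -61.8 z -0.0 | 76 x 88.8 up -61.8 z 0.0 | 84 x 83.2 up 29.6 z 91.3 | 92 x 80.5 up 29.6 z 91.4 | 100 x 77.8 up 29.6 z 91.4 | 108 x 74.5 up 17.4 z 79.2 | 116 x 72.7 up 35.5 z 97.3 | 124 x 70.7 up 43.2 z 105.0 | 132 x 68.2 up 44.0 z 105.8 | 140 x 65.5 up 43.1 z 104.9 | 148 x 63.0 up 43.7 z 105.5 | 156 x 60.4 up 43.8 z 105.6 | 164 x 57.6 up 43.5 z 105.3 | 172 x 55.0 up 43.8 z 105.5 | 180 x 52.1 up 43.4 z 105.2 | 188 x 49.4 up 43.6 z 105.4 | 196 x 46.7 up 43.9 z 105.7 | 204 x 43.7 up 43.6 z 105.4 | 212 x 40.7 up 43.2 z 105.0 | 220 x 37.9 up 43.5 z 105.3 | 228 x 35.0 up 43.6 z 105.4 | 236 x 31.9 up 43.6 z 105.4 | 244 x 28.9 up 43.6 z 105.4 | 252 x 26.0 up 43.9 z 105.7 | 260 x 22.8 up 43.8 z 105.6 | 268 x 19.6 up 43.7 z 105.5 | 276 x 16.4 up 43.8 z 105.6 | 284 x 13.3 up 44.1 z 105.8 |
```

View pics/w8.png

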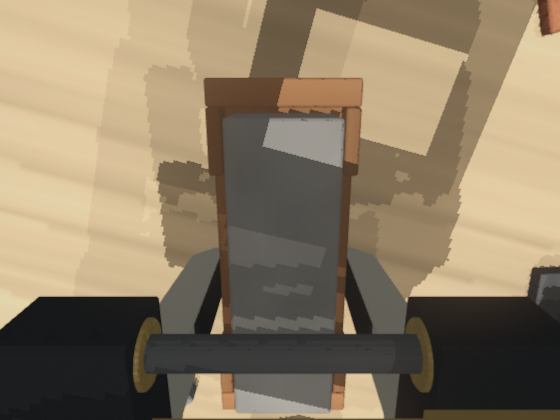

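The holder and stone hang level, with the stone top flat at z 105.5 mm and the width 55.5 mm. Carrying them over the stand, about 12 mm upslope of home.

```bash
python3 - <<'E'
from h import *
go((.6283,.2738,.175),197.55)
E
```

```text
t 13.05 cur [0.554  0.0291 0.0618] ang -164.65 -> delta [-0.1364  0.2164 -0.1132] turn -2.2 dist 0.28
```

Call:
carry_out([
  [[0, 0, -0.05], 0, 255],
  [[0, 0, -0.1], 0, 255],
  [[-0.02, 0.03, -0.13], -1, 255],
  [[-0.045, 0.07, -0.13], -2.2, 255],
  [[-0.075, 0.12, -0.13], -2.2, 255],
  [[-0.105, 0.165, -0.13], -2.2, 255],
  [[-0.125, 0.2, -0.125], -2.2, 255],
  [[-0.1364, 0.2164, -0.12], -2.2, 255],
  [[-0.1364, 0.2164, -0.1135], -2.2, 255],
  [[-0.1364, 0.2164, -0.1135], -2.2, 255],
  [[-0.1364, 0.2164, -0.1135], -2.2, 255],
  [[-0.1364, 0.2164, -0.1135], -2.2, 255],
])

```text
t: 14.55
eef_pos: [0.6284, 0.2732, 0.1758]
eef_rot: [[-0.954, -0.301, 0.001], [-0.301, 0.954, 0.0], [-0.001, 0.0, -1.0]]
force: [-0.1, 0.5, -5.7]
gripper_width: 0.0558
```

```bash
python3 - <<'E'
from h import *
P,L=look("w9")
go((.6283,.2738,.14),197.55)
s=bot.observe()
# lateral: holder rim & stop ends
for n,lo,hi in (("rim",.200,.21),("stand",.045,.075),("stop",.04,.07)):
    m=(P[...,2]>lo)&(P[...,2]<hi)
    r=[]
    for v in range(0,200):
        q=L[v][m[v]];q=q[abs(q[:,1])<.06]
        if len(q)>40:r.append((q[:,0].mean(),q[:,1].min(),q[:,1].max()))
    r=np.array(r);print(n,len(r), r.min(0).round(4) if len(r) else '',r.max(0).round(4) if len(r) else '',np.median(r,0).round(4) if len(r) else '')
E
```

```text
[0.6284 0.2733 0.1758] [ 0.  -0.4 -5.4] 0.0559
20 x 137.1 up -176.0 z -0.2 | 28 x 131.0 up -175.8 z -0.0 | 36 x 124.8 up -175.6 z 0.1 | 44 x 118.6 up -176.0 z -0.3 | 52 x 112.4 up -176.2 z -0.4 | 60 x 105.3 up -166.1 z 9.7 | 68 x 99.0 up -165.6 z 10.1 | 76 x 90.9 up -112.6 z 63.1 | 84 x 83.4 up 28.9 z 204.7 | 92 x 80.8 up 29.0 z 204.7 | 100 x 78.1 up 28.9 z 204.7 | 108 x 74.8 up 17.7 z 193.5 | 116 x 73.4 up 42.7 z 218.4 | 124 x 70.9 up 42.9 z 218.7 | 132 x 68.4 up 43.2 z 218.9 | 140 x 65.8 up 43.0 z 218.7 | 148 x 63.2 up 43.0 z 218.7 | 156 x 60.6 up 43.1 z 218.9 | 164 x 57.9 up 43.0 z 218.8 | 172 x 55.3 up 43.8 z 219.5 | 180 x 52.4 up 43.2 z 219.0 | 188 x 49.6 up 43.1 z 218.8 | 196 x 46.8 up 43.1 z 218.9 | 204 x 43.9 up 42.9 z 218.6 | 212 x 41.1 up 43.2 z 219.0 | 220 x 38.1 up 43.0 z 218.8 | 228 x 35.2 up 43.2 z 218.9 | 236 x 32.2 up 43.3 z 219.1 | 244 x 29.1 up 43.0 z 218.8 | 252 x 25.9 up 42.8 z 218.6 | 260 x 23.1 up 43.5 z 219.3 | 268 x 19.6 up 42.9 z 218.7 | 276 x 16.6 up 43.3 z 219.1 | 284 x 13.4 up 43.3 z 219.1 | 
t 14.6 cur [0.6284 0.2733 0.1758] ang -162.48 -> delta [-0.      0.0005  0.0358] turn -0.03 dist 0.036
rim 32 [ 0.0741 -0.0281  0.0268] [ 0.0854 -0.0267  0.028 ] [ 0.0803 -0.0277  0.0277]
stand 8 [ 0.0902 -0.0455  0.0454] [ 0.095  -0.0446  0.0464] [ 0.0926 -0.0452  0.0462]
stop 8 [ 0.0902 -0.0455  0.0454] [ 0.095  -0.0446  0.0464] [ 0.0926 -0.0452  0.0462]
```

View pics/w9.png

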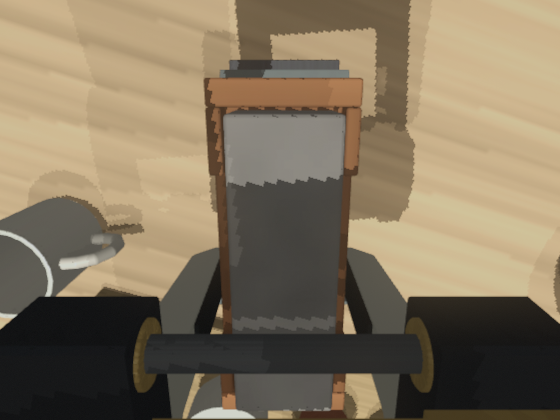

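The holder is laterally within 0.5 mm of the stand's centre. Lowering until the high end touches, with a reduced grip.

Call:
carry_out([
  [[0, 0.0005, 0.02], 0, 255],
  [[0, 0.0005, 0.034], 0, 255],
  [[0, 0.0005, 0.038], 0, 255],
  [[0, 0.0005, 0.04], 0, 255],
  [[0, 0.0005, 0.042], 0, 255],
  [[0, 0.0005, 0.044], 0, 255],
  [[0, 0.0005, 0.046], 0, 255],
  [[0, 0.0005, 0.046], 0, 255],
], newtons=15)

```text
t: 15.6
eef_pos: [0.6283, 0.2738, 0.1297]
eef_rot: [[-0.954, -0.301, 0.001], [-0.301, 0.954, 0.0], [-0.001, 0.0, -1.0]]
force: [0.3, 0.2, -5.9]
gripper_width: 0.0559
```

```bash
python3 - <<'E'
from h import *
P,L=look("w10")
E
```

```text
[0.6283 0.2738 0.1298] [ 0.4  0.3 -5.6] 0.0556
20 x 129.5 up -129.7 z -0.0 | 28 x 124.2 up -129.7 z 0.0 | 36 x 118.9 up -129.7 z 0.1 | 44 x 113.5 up -129.1 z 0.6 | 52 x 108.1 up -129.7 z -0.0 | 60 x 101.9 up -120.2 z 9.5 | 68 x 93.8 up -68.7 z 61.0 | 76 x 86.2 up 23.2 z 153.0 | 84 x 83.5 up 24.0 z 153.8 | 92 x 80.7 up 24.5 z 154.2 | 100 x 77.9 up 24.2 z 153.9 | 108 x 75.7 up 38.1 z 167.9 | 116 x 73.1 up 38.5 z 168.2 | 124 x 70.6 up 39.0 z 168.8 | 132 x 68.0 up 39.5 z 169.2 | 140 x 65.2 up 38.8 z 168.5 | 148 x 62.6 up 39.4 z 169.1 | 156 x 59.9 up 39.3 z 169.0 | 164 x 57.2 up 39.6 z 169.4 | 172 x 54.5 up 39.9 z 169.7 | 180 x 51.5 up 39.3 z 169.1 | 188 x 48.9 up 40.3 z 170.1 | 196 x 46.1 up 40.4 z 170.2 | 204 x 43.0 up 40.1 z 169.9 | 212 x 40.3 up 40.6 z 170.4 | 220 x 37.4 up 41.1 z 170.8 | 228 x 34.4 up 41.1 z 170.9 | 236 x 31.4 up 41.1 z 170.9 | 244 x 28.4 up 41.5 z 171.2 | 252 x 25.3 up 41.4 z 171.2 | 260 x 22.2 up 41.7 z 171.5 | 268 x 19.1 up 41.8 z 171.6 | 276 x 15.9 up 41.9 z 171.7 | 284 x 12.8 up 42.3 z 172.1 |
```

View pics/w10.png

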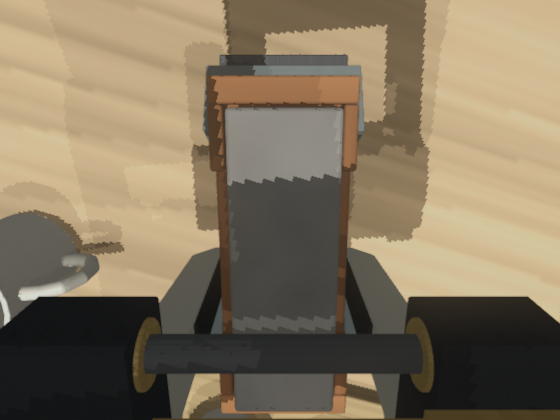

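The low end has already dipped about 3° and the pads are pivoting gently. Continuing down.

Call:
carry_out([
  [[0, 0, 0.003], 0, 255],
  [[0, 0, 0.006], 0, 255],
  [[0, 0, 0.009], 0, 255],
  [[0, 0, 0.012], 0, 255],
  [[0, 0, 0.015], 0, 255],
  [[0, 0, 0.017], 0, 255],
  [[0, 0, 0.017], 0, 255],
])

```text
t: 16.52
eef_pos: [0.6282, 0.2738, 0.1126]
eef_rot: [[-0.954, -0.301, 0.0], [-0.301, 0.954, 0.0], [-0.0, 0.0, -1.0]]
force: [-0.2, -0.1, -5.1]
gripper_width: 0.0559
```

```bash
python3 - <<'E'
from h import *
P,L=look("w11")
E
```

```text
[0.6283 0.2738 0.1127] [-0.7  0.1 -5.3] 0.0557
20 x 126.7 up -112.4 z 0.2 | 28 x 121.8 up -112.7 z -0.1 | 36 x 116.8 up -112.6 z 0.0 | 44 x 111.7 up -112.6 z 0.0 | 52 x 106.6 up -112.4 z 0.2 | 60 x 100.7 up -102.9 z 9.8 | 68 x 92.9 up -51.3 z 61.3 | 76 x 88.7 up -48.8 z 63.8 | 84 x 83.9 up -7.3 z 105.4 | 92 x 80.6 up -5.9 z 106.7 | 100 x 77.6 up 10.5 z 123.2 | 108 x 74.5 up 11.6 z 124.3 | 116 x 71.5 up 13.2 z 125.9 | 124 x 68.5 up 14.2 z 126.9 | 132 x 65.5 up 15.8 z 128.5 | 140 x 62.5 up 16.9 z 129.6 | 148 x 59.6 up 18.6 z 131.3 | 156 x 56.6 up 19.8 z 132.5 | 164 x 53.6 up 20.8 z 133.5 | 172 x 50.8 up 22.5 z 135.2 | 180 x 47.9 up 23.7 z 136.4 | 188 x 44.9 up 24.8 z 137.5 | 196 x 42.1 up 26.4 z 139.0 | 204 x 39.1 up 27.1 z 139.8 | 212 x 36.4 up 28.6 z 141.3 | 220 x 33.5 up 29.9 z 142.6 | 228 x 30.7 up 31.1 z 143.8 | 236 x 27.8 up 32.0 z 144.7 | 244 x 25.1 up 33.5 z 146.2 | 252 x 22.3 up 34.7 z 147.4 | 260 x 19.6 up 36.0 z 148.7 | 268 x 16.8 up 37.2 z 149.9 | 276 x 13.9 up 38.1 z 150.8 | 284 x 11.4 up 39.6 z 152.3 |
```

View pics/w11.png

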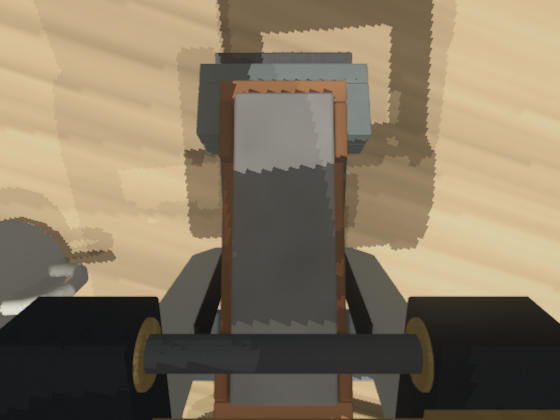

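The tilt is now 23.7° with the stone still parallel in the holder. Continuing down to the slope.

Call:
carry_out([
  [[0, 0, 0.003], 0, 255],
  [[0, 0, 0.006], 0, 255],
  [[0, 0, 0.008], 0, 255],
  [[0, 0, 0.009], 0, 255],
  [[0, 0, 0.009], 0, 255],
])

```text
t: 17.2
eef_pos: [0.6284, 0.2738, 0.106]
eef_rot: [[-0.954, -0.301, 0.001], [-0.301, 0.954, 0.001], [-0.002, 0.0, -1.0]]
force: [-9.5, -4.4, 14.3]
gripper_width: 0.0559
```

```bash
python3 - <<'E'
from h import *
P,L=look("w12")
E
```

```text
[0.6284 0.2738 0.106 ] [-9.  -4.1 14.9] 0.056
20 x 125.6 up -105.4 z 0.4 | 28 x 120.8 up -106.0 z -0.2 | 36 x 115.9 up -105.7 z 0.1 | 44 x 111.0 up -105.6 z 0.2 | 52 x 105.1 up -95.7 z 10.1 | 60 x 100.2 up -95.9 z 10.0 | 68 x 92.5 up -44.2 z 61.7 | 76 x 88.4 up -41.5 z 64.4 | 84 x 84.5 up -41.7 z 64.2 | 92 x 80.6 up -0.7 z 105.2 | 100 x 77.4 up 1.5 z 107.4 | 108 x 74.2 up 3.6 z 109.5 | 116 x 71.0 up 5.3 z 111.2 | 124 x 67.9 up 7.2 z 113.2 | 132 x 64.8 up 9.2 z 115.2 | 140 x 61.7 up 10.8 z 116.7 | 148 x 58.6 up 12.1 z 118.1 | 156 x 55.7 up 14.3 z 120.2 | 164 x 52.6 up 15.8 z 121.8 | 172 x 49.7 up 17.4 z 123.4 | 180 x 46.8 up 19.3 z 125.3 | 188 x 43.9 up 20.7 z 126.7 | 196 x 41.1 up 22.8 z 128.8 | 204 x 38.2 up 24.3 z 130.2 | 212 x 35.4 up 25.9 z 131.9 | 220 x 32.7 up 27.7 z 133.7 | 228 x 29.9 up 29.1 z 135.0 | 236 x 27.1 up 30.4 z 136.4 | 244 x 24.4 up 32.1 z 138.1 | 252 x 21.8 up 33.8 z 139.8 | 260 x 19.2 up 35.4 z 141.4 | 268 x 16.4 up 36.5 z 142.5 | 276 x 13.9 up 38.1 z 144.1 | 284 x 11.3 up 39.6 z 145.6 |
```

The tilt is 30° and the holder is flat on the slope, with 15–20 N contact. Sliding it down the slope to the stop.

Call:
carry_out([
  [[0, 0, -0.0005], 0, 255],
  [[0.003, 0, 0.0015], 0, 255],
  [[0.006, 0, 0.0033], 0, 255],
  [[0.008, 0, 0.0045], 0, 255],
  [[0.01, 0, 0.0056], 0, 255],
  [[0.011, 0, 0.0062], 0, 255],
  [[0.0115, 0, 0.0065], 0, 255],
])

```text
t: 18.12
eef_pos: [0.6176, 0.2704, 0.0996]
eef_rot: [[-0.954, -0.301, 0.002], [-0.301, 0.954, 0.001], [-0.002, 0.0, -1.0]]
force: [2.9, 0.9, -1.9]
gripper_width: 0.0556
```

```bash
python3 - <<'E'
from h import *
P,L=look("w13")
E
```

```text
[0.6176 0.2705 0.0996] [ 2.2  0.5 -2.5] 0.0559
20 x 124.6 up -99.1 z 0.3 | 28 x 119.9 up -99.6 z -0.3 | 36 x 115.2 up -99.8 z -0.4 | 44 x 110.3 up -99.5 z -0.1 | 52 x 105.4 up -99.3 z 0.1 | 60 x 100.4 up -99.0 z 0.4 | 68 x 95.5 up -99.6 z -0.2 | 76 x 90.1 up -89.8 z 9.7 | 84 x 85.2 up -89.2 z 10.3 | 92 x 80.6 up -0.5 z 99.0 | 100 x 77.4 up 2.1 z 101.5 | 108 x 74.2 up 3.3 z 102.8 | 116 x 71.0 up 5.4 z 104.9 | 124 x 67.9 up 7.3 z 106.7 | 132 x 64.7 up 8.8 z 108.3 | 140 x 61.6 up 10.1 z 109.6 | 148 x 58.6 up 12.4 z 111.9 | 156 x 55.6 up 14.1 z 113.6 | 164 x 52.7 up 16.0 z 115.5 | 172 x 49.6 up 17.2 z 116.7 | 180 x 46.7 up 19.0 z 118.6 | 188 x 43.9 up 21.1 z 120.6 | 196 x 41.0 up 22.4 z 121.9 | 204 x 38.2 up 24.2 z 123.7 | 212 x 35.4 up 25.7 z 125.2 | 220 x 32.7 up 27.5 z 127.1 | 228 x 29.9 up 29.0 z 128.6 | 236 x 27.0 up 30.1 z 129.7 | 244 x 24.4 up 31.9 z 131.5 | 252 x 21.8 up 33.8 z 133.4 | 260 x 19.3 up 35.5 z 135.1 | 268 x 16.6 up 36.8 z 136.4 | 276 x 13.9 up 38.2 z 137.8 | 284 x 11.2 up 39.3 z 138.9 |
```

View pics/w13.png

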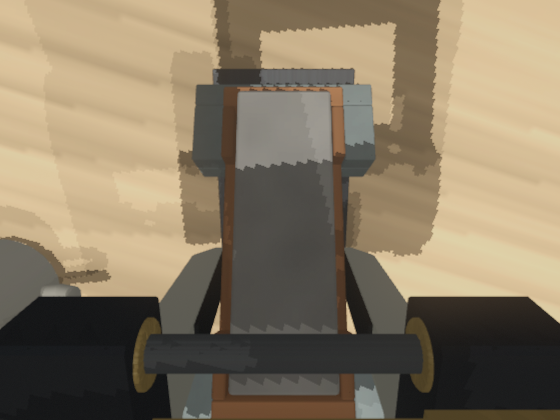

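The holder is close to the stop and I feel about 3 N of resistance. Pressing a little further down the slope to make sure.

Call:
carry_out([
  [[0.001, 0, 0.0006], 0, 255],
  [[0.002, 0, 0.0012], 0, 255],
  [[0.003, 0, 0.0017], 0, 255],
  [[0.004, 0, 0.0023], 0, 255],
  [[0.004, 0, 0.0023], 0, 255],
])

```text
t: 18.8
eef_pos: [0.6169, 0.2702, 0.1004]
eef_rot: [[-0.954, -0.301, 0.011], [-0.301, 0.954, 0.004], [-0.012, 0.0, -1.0]]
force: [19.0, 5.7, 7.1]
gripper_width: 0.0561
```

```bash
python3 - <<'E'
from h import *
s=bot.observe();print(s['eef_pos'],s['force'])
C=np.array([.6140,.2693]);a=np.radians(17.55);u=np.array([np.cos(a),np.sin(a)])
print('TCP X rel seat',(np.array(s['eef_pos'])[:2]-C)@u, 'expected .0046, z .098')
E
```

```text
[0.61692688 0.27023757 0.10036226] [19.03205562  5.69806753  7.12364427]
TCP X rel seat 0.003073361294598024 expected .0046, z .098
```

It's blocked firmly by the stop (20 N). Relaxing, opening the fingers and going straight up.

Call:
carry_out([
  [[0, 0, 0], 0, 255],
  [[0, 0, 0], 0, 255],
  [[0, 0, 0], 0, 120],
  [[0, 0, 0], 0, 0],
  [[0, 0, 0], 0, 0],
  [[0, 0, 0], 0, 0],
  [[0, 0, 0], 0, 0],
  [[0, 0, -0.03], 0, 0],
  [[0, 0, -0.08], 0, 0],
  [[0, 0, -0.14], 0, 0],
  [[0, 0, -0.2], 0, 0],
  [[0, 0, -0.2], 0, 0],
])

```text
t: 20.3
eef_pos: [0.6155, 0.2698, 0.3063]
eef_rot: [[-0.953, -0.301, 0.018], [-0.301, 0.954, 0.007], [-0.02, 0.001, -1.0]]
force: [0.1, -0.5, -0.6]
gripper_width: 0.0931
```

Call:
carry_out([
  [[-0.02, 0, 0], 0, 0],
  [[-0.02, 0, 0], 0, 0],
  [[-0.02, 0, 0], 0, 0],
  [[-0.02, 0, 0], 0, 0],
])

```text
t: 20.8
eef_pos: [0.6341, 0.2757, 0.3062]
eef_rot: [[-0.953, -0.301, 0.018], [-0.301, 0.954, 0.007], [-0.019, 0.001, -1.0]]
force: [0.2, -0.4, 0.4]
gripper_width: 0.0928
```

```bash
python3 - <<'E'
from h import *
p,P=cloud("wrist",name="w14")
C=np.array([.6140,.2693]);a=np.radians(17.55);u=np.array([np.cos(a),np.sin(a)]);v=np.array([-u[1],u[0]])
d=P[...,:2]-C;X=d@u;Y=d@v;Z=P[...,2]-.0904
x=X*np.cos(np.pi/6)+Z*.5;h=-X*.5+Z*np.cos(np.pi/6)
for n,lo,hi,b in (("stone top",.043,.049,(.0,.0)),("rim top",.029,.035,(0,0))):
    m=(h>lo)&(h<hi)&(abs(Y)<.04)&(abs(x)<.1)
    print(n,m.sum(),'x',np.percentile(x[m],[.3,99.7]).round(4),'Y',np.percentile(Y[m],[.5,99.5]).round(4),'h',np.median(h[m]).round(4))
    A=np.c_[x[m],Y[m],np.ones(m.sum())];c=np.linalg.lstsq(A,h[m],rcond=None)[0];print('tilt deg',np.degrees(c[:2]).round(2))
    print(cv2.minAreaRect(np.c_[x[m],Y[m]].astype(np.float32)))
m=(h>.010)&(h<.018)&(abs(Y)<.025)&(x<-.06)&(x>-.1);print('stop top',m.sum(),np.percentile(x[m],[1,99]) if m.any() else '')
q,_=bot.read_camera("scene");cv2.imwrite("pics/s14.png",q[:,:,::-1])
E
```

```text
stone top 5517 x [-0.0627  0.0568] Y [-0.0197  0.0199] h 0.046
tilt deg [ 0.02 -0.06]
((-0.0028356611728668213, 0.00011021643877029419), (0.04004143178462982, 0.12047776579856873), 89.98739624023438)
rim top 1558 x [-0.0728  0.072 ] Y [-0.0279  0.0277] h 0.0319
tilt deg [ 0.08 -0.04]
((-0.000422649085521698, -0.0002394057810306549), (0.1454034000635147, 0.05601248890161514), 0.0008118753903545439)
stop top 0
```

View pics/w14.png

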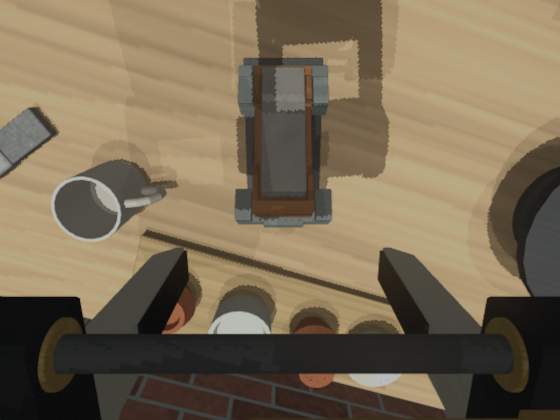

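View pics/s14.png

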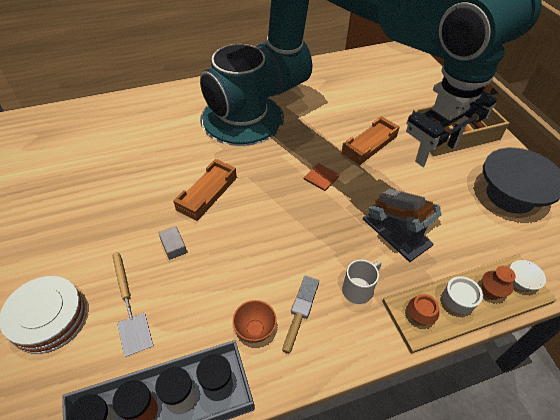

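Both views show the holder flat between the cheeks against the stop, with the stone flat inside the rims and the gripper clear. The rest of the table looks unchanged. Handing in.

```bash
python3 -c "
from cell import bot
print(bot.observe()['t'],bot.finish_job())"
```

```text
the job is handed in; nothing more can be done
20.9 None
```

The holder, with the whetstone in it, is set on the sloping stand against the stop. The job was handed in at about 21 s of the 64 s allowed.

**What I did:** I laid the whetstone in the smallest holder while it stood flat on the table. I then gripped the holder slightly towards its upper end, so it tilted to 30° in the pads as it came down on the slope. I slid it down until the stop blocked it at about 20 N, let go and lifted clear.

**Last checks (wrist camera after release):**
- **Holder:** It lies flat on the slope to within 0.1°. It is centred to about 0.2 mm across and 0.4 mm along from the seat position I had measured.
- **Stone:** It lies flat inside the rims, with its top 46 mm above the slope as it should be. It rests about 2.5 mm further down, against the lower end wall, which is the play the holder allows.
- **Other things:** In the scene picture the other things look unmoved; I checked this by eye only.
- **Not seen directly:** A final check of the stop's top edge found no points, because it was hidden. That the holder sits against the stop rests on the felt contact and its measured position.

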